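# Index a dental cast for pin drilling and hold it

### The job

Set up the pin-drilling fixture for the next hole: slide the black slider grip along its track until the white line on it stands level with the brass pointer beside the track and leave it there. Then take the index knob and turn it clockwise, counting the clicks, to the third stop from home, without running on to the fourth, and finish while still holding the knob gripped there. Do not push the other things on the bench about.

Things in the scene. Friction and masses are not known exactly. Their poses are not given: they have to be found in the camera images.
- fixture: White box fixed to the bench, 260 (x) by 340 (y) by 50 mm high, yaw varies; origin at the centre of its underside, x away from the robot. On its deck (z 50 mm): index knob at (-60, 90) mm, slider track along y at x -60, grip centre y -130 to -30; turntable, 90 mm wide, at (75, 0) with a blue cast, turning with the knob, under a drill head (steel column at (118, 0), 150 mm tall).
- index_grip (a point): On the index knob's upright axis at grip height, 87 mm above the bench (37 above the deck). Black knob: round skirt 48 mm wide, its top 64 mm above the bench, and an upright bar grip 46 long, 14 thick, top at 94 mm. The point's x axis lies along the bar and turns with the knob; close the fingers along its y. A white pointer line is on top of the bar's -x half.
- index (a joint): Turn of the index knob (rad), 0 at home against its end stop, where it starts; grows clockwise seen from above. Stops every 24 degrees: 0.419, 0.838, 1.257 (third), 1.676, 2.094 (last). A click resists with up to about 0.12 N m, then pulls into the stop; the knob rests in a stop if let go. A black tick on the deck marks each stop, the home tick is twice as long.
- slide_top (a point): Centre of the top of the slider's black grip, a block 28 mm (x) by 20 mm (y) by 40 mm high standing on an aluminium track; its top is 104.5 mm above the bench, the track's top 64 mm. It has the white line across its top. Axes as the fixture's.
- slide (a joint): Position of the slider grip in m along its track, 0 to 0.10, growing towards the fixture's +y. Starts between 0 and 0.025. About 1.5 N of friction: it stays where it is left.
- mark: Brass pointer fixed on the deck just beyond the track (further from the robot), 26 by 16 by 14 mm high (level with the track's top), nose towards the track; origin on the deck at the nose end, axes as the fixture's. Its place along the track varies (slider joint 0.05 to 0.09). The slider is set when slide_top and the mark have the same y in the fixture's frame.
- pin_cup: Loose steel cup, 28 mm across, 26 mm high, standing on the deck between knob, slider and turntable, near fixture (0, 20). Leave it.
- cast: Loose blue plaster horseshoe cast, about 75 by 65 by 22 mm, on the bench left of the fixture. Leave it.
- dish: Loose pink dish, 80 mm across, 30 mm high, on the bench left of the fixture. Leave it.
- knife: Loose wax spatula, 170 mm long with dark wooden handle, on the bench left of the fixture. Leave it.
- jar: Loose pink jar, 60 mm across and high, on the bench right of the fixture. Leave it.
- burs: Loose white tray of burs, 90 by 70 by 28 mm, on the bench right of the fixture. Leave it.

How it is judged:
On the way, in this order (a step that is already met when the one before it is completed fails the run):
1. the slider's line is level with the brass pointer and the fingers are off it (y of slide_top in the frame of mark between -0.005 and 0.005 m and contact force between the fingers and slide below 0.1 N), for 0.2 s.
2. the index knob is gripped at its third stop (value of joint index between 1.15664 and 1.35664 rad and contact force between the fingers and index above 3 N and distance between the grasp point and index_grip below 0.03 m), for 0.2 s.
At the end, for the whole second after the job is handed in: The index knob stands still at its third stop (1.257 rad, within 0.1 rad), gripped by the fingers (more than 3 N, tool centre within 30 mm of the grip point), and the slider's line is within 5 mm of the brass pointer (all of step 2 and y of slide_top in the frame of mark between -0.005 and 0.005 m and velocity of joint index between -0.05 and 0.05 rad/s); the arm keeps its last pose, push and grip.
It fails at once if the knob was turned on to the fourth stop (value of joint index above 1.46608 rad).
It fails at once if a bystander was pushed about (more than 20 mm) (distance of any of pin_cup, cast, dish, knife, jar, burs from where it was at the start of the episode above 0.02 m).
It also fails if it takes over 56 s, if anything falls off the work surface, if the arm or the gripper's body presses on something with over 40 N, if the wrist force passes 120 N, or if a joint passes its speed limit or range.

### The arm

A 7-joint arm with a two-finger parallel gripper is mounted at the origin on the work surface. World frame = base frame: x ahead of the robot, y to its left, z up, the work surface at z = 0. Lengths are in m, angles in rad, forces in N, time in s.
With the tool pointing down it reaches from about 0.35 to 0.9 m from the base axis. Payload 7.2 kg.
Tool frame: the origin (TCP) lies between the finger pads, 19 mm behind the fingertips; this is the grasp point; z points along the fingers, y is the line along which they close (so a half turn about z gives the same grasp; the last joint's range is limited). The gripper opens to 88 mm and grips with 3 to 60 N. Pads are 20 mm wide; open, the fingers measure 115 mm over their backs; the gripper's body (75 mm by 178 mm) begins 61 mm behind the grasp point.
Start: joints at [1.132, 0.411, -0.013, 1.596, 0.006, 1.134, -0.082], TCP at [0.226, -0.583, 0.241] pointing down, gripper open.
Joint ranges: [-2.95, 2.95], [-0.29, 1.99], [-1.47, 1.44], [0.14, 2.54], [-1.03, 4.17], [0.13, 1.85], [-2.86, 2.86]. Speed limits (rad/s): [2.39, 2.39, 3.01, 3.01, 3.14, 3.14, 3.14].

### API

Orientations are given as a rotation vector (axis times angle).
In Python, from station import arm, imaging, spotter gives the robot as it stands.
- The arm moves only by the tool apply_moves, never from a script. Its argument "steps" is a list of rows, each a list of 7 numbers: the closure, from -1 (fully open) to 1 (shut), then the shift along the tool's x, y, z in mm, then the turn, a rotation vector about the tool's x, y, z in degrees. A call has 1 to 10 rows; each row shifts and turns the commanded pose from where the row before left it, along the tool's axes as they then stand; what a row does not reach is not made up. A row lasts 1/12 s, in which the tool goes at most 41.7 mm and 7.16 degrees, less where a joint would pass 70% of its speed; a pose out of reach is approached as far as the arm can. A call with a gripper value outside its range is refused whole. The fingers move at their own pace and stop on an object; "grip_force" is the grip in N (left out, the last holds). Time passes only in rows, so rows that do not move let the fingers close. It gives the time, the measured TCP pose, the force, the opening and the grip force at its end, in the units of the state.
- arm.state(): the state, without advancing time (a new reading comes with each control period).
- imaging.snapshot(name): name is "scene" or "top" or "wrist"; returns a dict with "img" (480x640x3 uint8, blue, green, red), "mtx" (3x3 intrinsics, pixels), "world_to_cam" (4x4, takes a point from world to camera coordinates). Camera axes: x right, y down, z forward; pixel columns grow to the right and rows downward; lengths in m; the calibration is good to about 2 mm. A picture is of the moment at which its call begins. There is no depth.
- arm.finish_job(): hands the job in; it is judged then, once.
Trained networks look in a picture, given as the dict that the camera call returned (one of the last four; its "shot" number tells which), for a name from the list of things; names that differ only in an ending like _2 or _b are one class to them, and where a whole thing is asked for, a point or a joint stands for the part that bears it (a point fixed in the world has none). Each returns a list of dicts, best first, with "p" (0 to 1); they miss things now and then, are a little off and sometimes report something else, mostly with a low value. They report only what shows in the picture. A call takes as long as a camera call.
- spotter.spot_in(label, picture): "bbox" ([left, top, right, bottom] as shares, 0 to 1, of the picture: columns of its width, rows of its height, round what is visible of it).
- spotter.tip_of(label, picture): "xy" ([column, row] as shares, 0 to 1, of the picture: columns of its width, rows of its height: a listed point, or the origin of a listed thing).
The state is a dict: "time_s": time; "q": joint angles; "dq": joint speeds; "effort": joint torques, N m; "eef_pos": TCP position; "orientation": TCP orientation; "ft_force": force on the tool from outside, world axes, zero at the start; "wrist_torque": the same for the moment, N m; "finger_gap": finger opening in m; "grip_force": force on a finger pad.
Only numpy, scipy, OpenCV 4.12 (cv2) and the standard library are available. Lean on these libraries where they do the work, as an engineer would, in place of code of your own. Each camera call takes 0.05 s, during which the arm holds its last target. There are 200 camera calls.

## Working session

There is one attempt and no reset: what is moved stays moved. The work goes in short steps, Python scripts to look and compute and a tool call to move; the robot and the scene stay as the last step left them, time stands still between calls to the robot, and variables do not carry over. Pictures are saved under pics/ and viewed, at most 10 in all, crops included, and the job is handed in when it is done.

Besides the shell and the picture viewer there is one more tool, called after "Emit:" as name(argument=value, ...), one argument or row to a line, values as JSON. apply_moves: Moves the arm, as the interface text tells. Its arguments: {"type":"object","properties":{"steps":{"type":"array"},"grip_force":{"type":"number"}},"required":["steps"]}

```bash
mkdir -p pics; cat > h.py <<'E'
import numpy as np, cv2
from station import arm, imaging, spotter
from scipy.spatial.transform import Rotation as R
def ray(pic,uv):
    T=np.array(pic["world_to_cam"]);K=np.array(pic["mtx"])
    d=T[:3,:3].T@np.linalg.inv(K)@np.array([uv[0],uv[1],1.]); c=-T[:3,:3].T@T[:3,3]
    return c,d
def onz(pic,uv,z):
    c,d=ray(pic,uv); return c+d*(z-c[2])/d[2]
def proj(pic,p):
    T=np.array(pic["world_to_cam"]);K=np.array(pic["mtx"])
    q=K@(T[:3,:3]@np.array(p)+T[:3,3]); return q[:2]/q[2]
def tip(label,pic,z):
    r=spotter.tip_of(label,pic)
    if not r: return None
    uv=np.array(r[0]["xy"])*[640,480]
    return round(r[0]["p"],2),uv.round(1),onz(pic,uv,z).round(4)
E
python3 - <<'E'
from h import *
s=arm.state();print(s["time_s"],s["eef_pos"],s["orientation"],R.from_rotvec(s["orientation"]).as_matrix().round(3))
for n in("top","scene"):
    p=imaging.snapshot(n);cv2.imwrite(f"pics/{n}0.png",p["img"])
    for l,z in(("fixture",0),("index_grip",.087),("slide_top",.1045),("mark",.05),("pin_cup",.05),("cast",0),("dish",0),("knife",0),("jar",0),("burs",0)): print(n,l,tip(l,p,z))
E
```

```text
0.0 [ 0.22625538 -0.58206826  0.24049073] [-3.08615612e+00 -5.78862422e-01  6.72134513e-04] [[ 0.932  0.362 -0.001]
 [ 0.362 -0.932  0.002]
 [-0.    -0.002 -1.   ]]
top fixture (0.88, array([324.9, 236.7]), array([0.6335, 0.0174, 0.    ]))
top index_grip (0.5, array([291.8, 257. ]), array([0.5763, 0.0959, 0.087 ]))
top slide_top None
top mark (0.47, array([354.7, 249.1]), array([ 0.6006, -0.0541,  0.05  ]))
top pin_cup (0.52, array([318.2, 231.4]), array([0.6416, 0.035 , 0.05  ]))
top cast (0.71, array([234.8, 265.1]), array([0.5568, 0.2419, 0.    ]))
top dish (0.96, array([238.6, 219.2]), array([0.6728, 0.2365, 0.    ]))
top knife (0.63, array([189.9, 248.3]), array([0.5964, 0.3565, 0.    ]))
top jar (0.63, array([423.2, 253.9]), array([ 0.5958, -0.23  ,  0.    ]))
top burs (0.67, array([429.5, 216. ]), array([ 0.692 , -0.2453,  0.    ]))
scene fixture (0.67, array([293.2, 270.3]), array([0.6309, 0.0114, 0.    ]))
scene index_grip (0.64, array([343.4, 221.8]), array([0.5699, 0.0993, 0.087 ]))
scene slide_top (0.61, array([241.3, 204.7]), array([ 0.5761, -0.1064,  0.1045]))
scene mark (0.62, array([261.2, 238.4]), array([ 0.6063, -0.0591,  0.05  ]))
scene pin_cup (0.72, array([305.5, 249.6]), array([0.6253, 0.0361, 0.05  ]))
scene cast (0.91, array([410.6, 265.3]), array([0.5664, 0.2372, 0.    ]))
scene dish (0.62, array([414. , 300.7]), array([0.6716, 0.2486, 0.    ]))
scene knife (0.61, array([475.3, 285.1]), array([0.6032, 0.3595, 0.    ]))
scene jar (0.55, array([189. , 241.7]), array([ 0.5809, -0.2353,  0.    ]))
scene burs (0.64, array([160. , 272.9]), array([ 0.6934, -0.2433,  0.    ]))
```

```bash
python3 - <<'E'
import cv2,numpy as np
a=cv2.imread("pics/top0.png")[150:330,220:440];b=cv2.imread("pics/scene0.png")[150:330,180:400]
cv2.imwrite("pics/c0.png",np.vstack([cv2.resize(x,None,fx=1.65,fy=1.65,interpolation=3) for x in(a,b)]))
cv2.imwrite("pics/c0.png",np.hstack([cv2.resize(x,(400,327),interpolation=3) for x in(a,b)]))
E
```

```text
(no output)
```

View pics/c0.png

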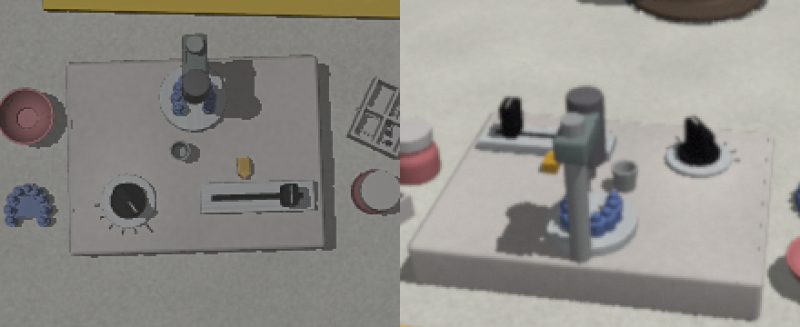

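The top view shows the knob at crop (129,202), its pointer down-right. The slider is at (290,194), the brass pointer at (245,166), and the yaw is small. I'll move the wrist camera over the fixture.

Emit:
apply_moves(
  steps=[
    [-1,29,-28,-7,0,0,0],
    [-1,29,-28,-7,0,0,0],
    [-1,29,-28,-7,0,0,0],
    [-1,29,-28,-7,0,0,0],
    [-1,29,-28,-7,0,0,0],
    [-1,29,-28,-7,0,0,0],
    [-1,29,-28,-7,0,0,0],
    [-1,29,-28,-7,0,0,0],
  ],
)

```text
time_s: 1.77
eef_pos: [0.3619, -0.2878, 0.298]
orientation: [3.087, 0.579, 0.001]
ft_force: [-0.2, -0.6, -0.2]
finger_gap: 0.0878
grip_force: 0.0
```

Emit:
apply_moves(
  steps=[
    [-1,29,-28,-7,0,0,0],
    [-1,29,-28,-7,0,0,0],
    [-1,29,-28,-7,0,0,0],
    [-1,29,-28,-7,0,0,0],
    [-1,29,-28,-7,0,0,0],
    [-1,29,-28,-7,0,0,7],
    [-1,29,-28,-7,0,0,7],
    [-1,0,0,0,0,0,6],
    [-1,0,0,0,0,0,0],
  ],
)

```text
time_s: 2.52
eef_pos: [0.4793, -0.0435, 0.3447]
orientation: [-3.14, -0.086, -0.001]
ft_force: [0.1, -0.9, -0.4]
finger_gap: 0.0874
grip_force: 0.0
```

```bash
python3 - <<'E'
from h import *
s=arm.state();print(s["time_s"],s["q"],s["eef_pos"],R.from_rotvec(s["orientation"]).as_matrix().round(3))
for n in("wrist","top"):
    p=imaging.snapshot(n);cv2.imwrite(f"pics/{n}1.png",p["img"])
    if n=="wrist":print(np.array(p["world_to_cam"]).round(3),p["mtx"])
    for l,z in(("fixture",0),("index_grip",.087),("slide_top",.1045),("mark",.05),("pin_cup",.05)): print(n,l,tip(l,p,z))
E
```

```text
2.5167 [ 0.39366141  0.11426753 -0.44129717  1.75482802  0.05061361  1.28310455
 -1.57530676] [ 0.47929899 -0.04352844  0.34468148] [[ 0.998  0.055  0.001]
 [ 0.055 -0.998  0.   ]
 [ 0.001 -0.    -1.   ]]
[[ 0.055 -0.999  0.    -0.07 ]
 [-0.96  -0.053  0.276  0.395]
 [-0.276 -0.015 -0.961  0.622]
 [ 0.     0.     0.     1.   ]] [[360.69981026   0.         321.37804813]
 [  0.         360.69981026 239.99091783]
 [  0.           0.           1.        ]]
wrist fixture (0.87, array([280.7,  69.2]), array([ 0.6313,  0.0151, -0.    ]))
wrist index_grip (0.78, array([189.2, 118. ]), array([0.5651, 0.1008, 0.087 ]))
wrist slide_top (0.64, array([396.9, 114. ]), array([ 0.5799, -0.1144,  0.1045]))
wrist mark (0.68, array([334.6,  90.7]), array([ 0.6045, -0.0518,  0.05  ]))
wrist pin_cup (0.94, array([261.5,  53.7]), array([0.6379, 0.031 , 0.05  ]))
top fixture (0.88, array([324.5, 237.3]), array([0.6319, 0.0185, 0.    ]))
top index_grip (0.88, array([294.2, 260.6]), array([0.568, 0.09 , 0.087]))
top slide_top (0.54, array([380.5, 254.2]), array([ 0.5867, -0.1096,  0.1045]))
top mark (0.56, array([353.8, 247.4]), array([ 0.6048, -0.0518,  0.05  ]))
top pin_cup (0.59, array([318., 233.]), array([0.6377, 0.0354, 0.05  ]))
```

View pics/wrist1.png

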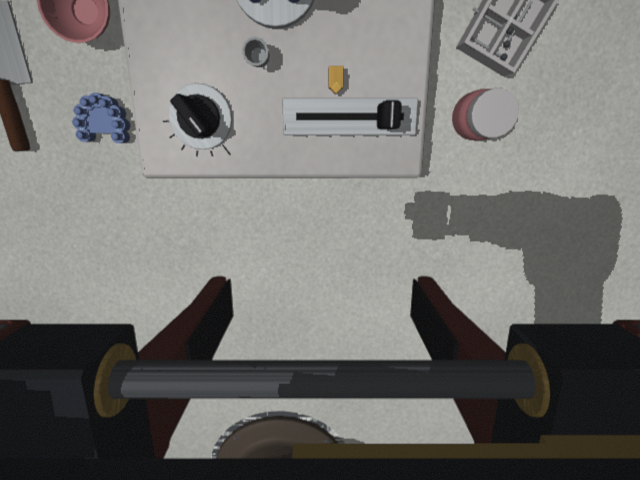

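The wrist view shows the knob bar running from (178,97) to (213,133), with the home tick near (228,152). The brass nose is at (337,94) and the slider at (390,115). I'll move closer for precision.

Emit:
apply_moves(
  steps=[
    [-1,30,0,20,0,0,0],
    [-1,30,0,20,0,0,0],
    [-1,30,0,20,0,0,0],
    [-1,0,0,10,0,0,0],
    [-1,0,0,0,0,0,0],
    [-1,0,0,0,0,0,0],
  ],
)

```text
time_s: 3.62
eef_pos: [0.5678, -0.0404, 0.2739]
orientation: [-3.14, -0.088, 0.003]
ft_force: [-1.6, -0.7, 0.1]
finger_gap: 0.088
grip_force: 0.0
```

```bash
python3 - <<'E'
from h import *
import pickle
s=arm.state();print(s["time_s"],s["q"][6],s["eef_pos"])
p=imaging.snapshot("wrist");pickle.dump({k:p[k] for k in("img","mtx","world_to_cam")},open("w2.pkl","wb"))
for l,z in(("fixture",0),("index_grip",.087),("slide_top",.1045),("mark",.05),("pin_cup",.05)): print(l,tip(l,p,z))
cv2.imwrite("pics/w2.png",cv2.resize(p["img"][90:330,100:500],(800,480),interpolation=3))
E
```

```text
3.6167 -1.6608040893155909 [ 0.56779232 -0.04039701  0.27386845]
fixture (0.78, array([277.7, 140.7]), array([0.6345, 0.012 , 0.    ]))
index_grip (0.6, array([170.8, 213.3]), array([0.5653, 0.1002, 0.087 ]))
slide_top (0.66, array([401. , 215.4]), array([ 0.5789, -0.1107,  0.1045]))
mark (0.61, array([334.8, 175.1]), array([ 0.6053, -0.052 ,  0.05  ]))
pin_cup (0.94, array([249.2, 139.8]), array([0.6348, 0.0341, 0.05  ]))
```

View pics/w2.png

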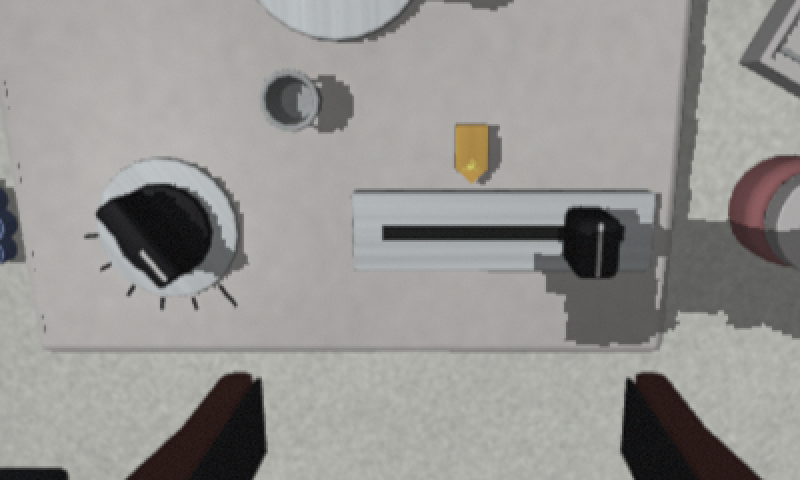

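The enlarged view (crop 2x, offset 100,90) shows the slider line from (601,223) to (598,277) and the brass nose at about (473,183). The knob pointer line runs from (142,252) to (165,281), and the home tick is at (221,287)–(236,305).

```bash
python3 - <<'E'
from h import *
import pickle
p=pickle.load(open("w2.pkl","rb"))
g=lambda u,v,z:onz(p,(u/2+100,v/2+90),z)[:2]
yaw=lambda a,b:np.degrees(np.arctan2(*(b-a)[::-1]))
print("yaws front,track top,bottom-ish,slot (should-90):")
for a in[((657,349),(47,349),.05),((653,191),(353,191),.064),((565,233),(383,233),.0645)]: print(yaw(g(*a[0],a[2]),g(*a[1],a[2]))-90)
l1,l2=g(601,223,.1045),g(598,277,.1045);print("line",l1,l2,(l1+l2)/2,yaw(l2,l1))
print("nose",g(473,183,.064),g(473,183,.05))
print("track mid",(g(353,191,.064)+g(653,270,.064))/2)
K1,K2=g(142,252,.094),g(165,281,.094);print("ptr",K1,K2,yaw(K2,K1))
kc=g(141.6,246.6,.087)
print("tick yaw",yaw(g(236,305,.05),g(221,287,.05)))
t=np.array([g(*q,.05) for q in((196,303),(162,303),(131,290),(104,266),(92,236))])
A=np.c_[2*t,np.ones(5)];s=np.linalg.lstsq(A,(t**2).sum(1),rcond=None)[0];print("circ",s[:2],np.sqrt(s[2]+s[:2]@s[:2]))
for q in t: print(yaw(q,s[:2]))
E
```

```text
yaws front,track top,bottom-ish,slot (should-90):
3.193299957020372
3.1922816256306135
3.192540015835803
line [ 0.59122786 -0.10876663] [ 0.56685188 -0.11027645] [ 0.57903987 -0.10952154] 3.5443025026390367
nose [ 0.60064611 -0.05353005] [ 0.59896755 -0.05420718]
track mid [ 0.5778315  -0.07115486]
ptr [0.56442071 0.09725027] [0.55121368 0.08743381] 36.62250319528405
tick yaw 38.899912094183044
circ [0.56709701 0.10029337] 0.04117772484210241
16.65234423207647
-8.678672458985261
-32.879396273440996
-58.17688569936153
-81.13312089960607
```

Emit:
apply_moves(
  steps=[
    [-1,4,35,15,0,0,0],
    [-1,3,34,25,0,0,0],
    [-1,0,0,30,0,0,0],
    [-1,0,0,30,0,0,0],
    [-1,0,0,30,0,0,0],
    [-1,0,0,20,0,0,0],
    [-1,0,0,0,0,0,0],
    [-1,0,0,0,0,0,0],
  ],
)

```text
time_s: 4.58
eef_pos: [0.5789, -0.1086, 0.1249]
orientation: [-3.14, -0.087, 0.002]
ft_force: [-0.3, 0.1, 0.3]
finger_gap: 0.088
grip_force: 0.0
```

```bash
python3 - <<'E'
from h import *
s=arm.state();print(s["time_s"],s["eef_pos"],s["q"][6])
d=np.array([.579,-.1095,.09])-s["eef_pos"]
print((R.from_rotvec(s["orientation"]).as_matrix().T@d*1000).round(1))
E
```

```text
4.5833 [ 0.57889575 -0.1085761   0.12491198] -1.6095515132428417
[ 0.1  0.9 34.9]
```

Emit:
apply_moves(
  steps=[
    [-1,0,1,17,0,0,0],
    [-1,0,0,17,0,0,0],
    [-1,0,0,0,0,0,0],
    [1,0,0,0,0,0,0],
    [1,0,0,0,0,0,0],
    [1,0,0,0,0,0,0],
    [1,0,0,0,0,0,0],
    [1,0,0,0,0,0,0],
    [1,0,0,0,0,0,0],
    [1,0,0,0,0,0,0],
  ],
  grip_force=10,
)

```text
time_s: 5.42
eef_pos: [0.5794, -0.1096, 0.091]
orientation: [3.14, 0.087, 0.0]
ft_force: [0.5, -0.3, 0.1]
finger_gap: 0.0444
grip_force: 0.0
```

Emit:
apply_moves(
  steps=[
    [1,0,0,0,0,0,0],
    [1,0,0,0,0,0,0],
    [1,0,0,0,0,0,0],
    [1,0,0,0,0,0,0],
    [1,0,0,0,0,0,0],
    [1,0,0,0,0,0,0],
    [1,0,0,0,0,0,0],
  ],
)

```text
time_s: 6.0
eef_pos: [0.5792, -0.1095, 0.0907]
orientation: [3.14, 0.087, -0.0]
ft_force: [0.8, 0.2, -0.5]
finger_gap: 0.0199
grip_force: 10.0
```

Emit:
apply_moves(
  steps=[
    [1,0,-10,0,0,0,0],
    [1,0,-10,0,0,0,0],
    [1,0,-10,0,0,0,0],
    [1,0,-10,0,0,0,0],
    [1,0,-10,0,0,0,0],
    [1,0,-4.5,0,0,0,0],
    [1,0,0,0,0,0,0],
    [1,0,0,0,0,0,0],
    [1,0,0,0,0,0,0],
  ],
)

```text
time_s: 6.75
eef_pos: [0.5762, -0.0547, 0.0907]
orientation: [-3.14, -0.088, 0.0]
ft_force: [0.2, 1.0, -1.8]
finger_gap: 0.02
grip_force: 10.0
```

```bash
python3 - <<'E'
from h import *
import pickle
s=arm.state();print(s["time_s"],s["eef_pos"],s["grip_force"],s["ft_force"])
y=np.array([-.0558,.9984,0]);n=np.array([.6006,-.0535,0])
print("diff mm",(np.array(s["eef_pos"])-n)@y*1000)
p=imaging.snapshot("wrist");cv2.imwrite("pics/w3.png",cv2.resize(p["img"][90:480,200:440],None,fx=1.5,fy=1.5,interpolation=3))
pickle.dump({k:p[k] for k in("img","mtx","world_to_cam")},open("w3.pkl","wb"))
for l,z in(("slide_top",.1045),("mark",.05)): print(l,tip(l,p,z))
E
```

```text
6.75 [ 0.57619957 -0.05473441  0.09073537] 9.999844282865524 [ 0.18631507  0.98080279 -1.80579424]
diff mm 0.1291111415628876
slide_top (0.87, array([321.6, 329.4]), array([ 0.5762, -0.055 ,  0.1045]))
mark (0.8, array([317.9, 230.3]), array([ 0.6033, -0.0515,  0.05  ]))
```

View pics/w3.png

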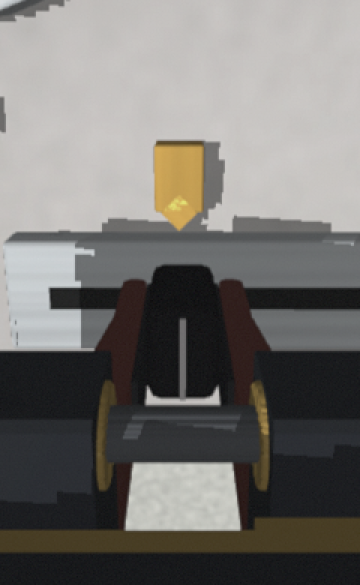

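The nose (crop column 179) is about 1.3 mm further +y than the slider line (column 183). I'll trim that and then release.

Emit:
apply_moves(
  steps=[
    [1,0,-1.3,0,0,0,0],
    [1,0,0,0,0,0,0],
    [1,0,0,0,0,0,0],
    [-1,0,0,0,0,0,0],
    [-1,0,0,0,0,0,0],
    [-1,0,0,0,0,0,0],
    [-1,0,0,0,0,0,0],
    [-1,0,0,0,0,0,0],
    [-1,0,0,0,0,0,0],
    [-1,0,0,0,0,0,0],
  ],
)

```text
time_s: 7.73
eef_pos: [0.5762, -0.0538, 0.0908]
orientation: [3.14, 0.087, -0.0]
ft_force: [0.8, -0.6, -0.4]
finger_gap: 0.0632
grip_force: 0.0
```

Emit:
apply_moves(
  steps=[
    [-1,0,0,-15,0,0,0],
    [-1,0,0,-30,0,0,0],
    [-1,0,0,-35,0,0,0],
    [-1,0,0,-35,0,0,0],
    [-1,0,0,-35,0,0,0],
    [-1,0,0,-10,0,0,0],
    [-1,0,0,0,0,0,0],
    [-1,0,0,0,0,0,0],
  ],
)

```text
time_s: 8.4
eef_pos: [0.576, -0.0539, 0.2505]
orientation: [3.14, 0.087, 0.0]
ft_force: [0.2, 0.3, -0.4]
finger_gap: 0.0879
grip_force: 0.0
```

```bash
python3 - <<'E'
from h import *
s=arm.state();print(s["time_s"],s["eef_pos"],s["q"])
p=imaging.snapshot("wrist");cv2.imwrite("pics/w4.png",cv2.resize(p["img"][90:330,100:500],(800,480),interpolation=3))
for l,z in(("slide_top",.1045),("mark",.05),("index_grip",.087)): print(l,tip(l,p,z))
R_=R.from_rotvec(s["orientation"]).as_matrix();print(R_.round(3))
print(R_.T@(np.array([.567,.100,.09])-s["eef_pos"])*1000)
# test local geometry
f=lambda u,v,z:onz(p,(u/2+100,v/2+90),z)
import pickle;pickle.dump({k:p[k] for k in("img","mtx","world_to_cam")},open("w4.pkl","wb"))
E
```

```text
8.4 [ 0.57601317 -0.05393233  0.25047301] [ 0.32769373  0.35783    -0.41455344  1.67971927  0.15670249  1.1366139
 -1.64494433]
slide_top (0.56, array([323.1, 230.4]), array([ 0.576 , -0.0556,  0.1045]))
mark (0.92, array([320.8, 183.9]), array([ 0.6074, -0.0519,  0.05  ]))
index_grip None
[[ 0.998  0.055  0.   ]
 [ 0.055 -0.998 -0.001]
 [ 0.     0.001 -1.   ]]
[  -0.50342676 -154.27772787  160.39363533]
```

View pics/w4.png

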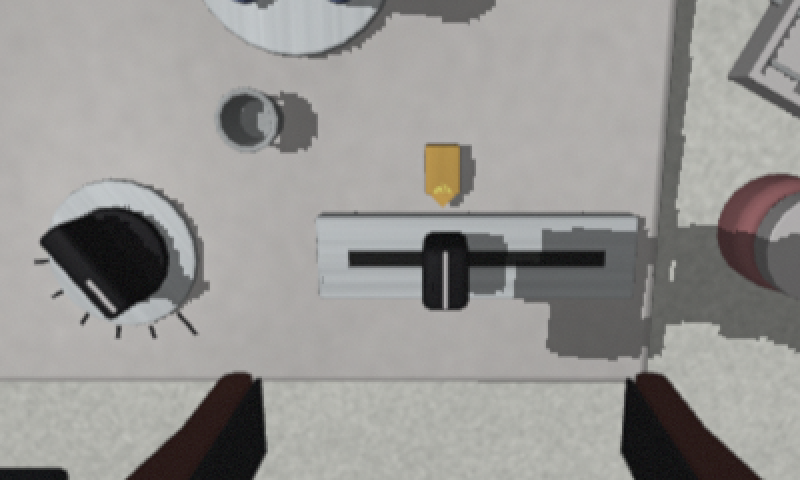

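The slider line (column 445) is level with the nose (442) to within about 1 mm. Next I'll go to the knob with the gripper partly closed, to clear the cup.

Emit:
apply_moves(
  steps=[
    [0.1,0,-31,0,0,0,0],
    [0.1,0,-31,0,0,0,0],
    [0.1,0,-31,0,0,0,0],
    [0.1,0,-31,0,0,0,0],
    [0.1,-0.5,-30.3,0,0,0,0],
    [0.1,0,0,10,0,0,-6],
    [0.1,0,0,10,0,0,-6],
    [0.1,0,0,10,0,0,-6],
    [0.1,0,0,10,0,0,-6],
    [0.1,0,0,0,0,0,-6],
  ],
)

```text
time_s: 9.43
eef_pos: [0.5655, 0.0999, 0.2074]
orientation: [-3.007, -0.905, 0.008]
ft_force: [0.3, 0.3, 0.6]
finger_gap: 0.0396
grip_force: 0.0
```

Emit:
apply_moves(
  steps=[
    [0.1,0,0,0,0,0,-6],
    [0.1,0,0,20,0,0,0],
    [0.1,0,0,20,0,0,0],
    [0.1,0,0,0,0,0,0],
    [0.1,0,0,0,0,0,0],
    [0.1,0,0,0,0,0,0],
  ],
)

```text
time_s: 9.93
eef_pos: [0.5672, 0.1005, 0.171]
orientation: [-2.959, -1.054, 0.001]
ft_force: [0.6, -0.4, 1.4]
finger_gap: 0.0395
grip_force: 0.0
```

```bash
python3 - <<'E'
from h import *
s=arm.state();print(s["time_s"],s["eef_pos"],s["q"],s["finger_gap"])
R_=R.from_rotvec(s["orientation"]).as_matrix();print(np.degrees(np.arctan2(R_[1,0],R_[0,0])))
print(R_.T@(np.array([.567,.100,.09])-s["eef_pos"])*1000)
p=imaging.snapshot("wrist");print(tip("index_grip",p,.087))
cv2.imwrite("pics/w5.png",p["img"][120:,150:500])
E
```

```text
9.9333 [0.56721575 0.10047636 0.17095594] [ 0.17284477  0.46381783 -0.57588396  1.76662658  0.29358743  0.99825404
 -1.40246227] 0.0395102983978964
39.19333995854304
[-0.44673651  0.27435343 80.95592687]
(0.65, array([322.8, 254.6]), array([0.567 , 0.0996, 0.087 ]))
```

View pics/w5.png

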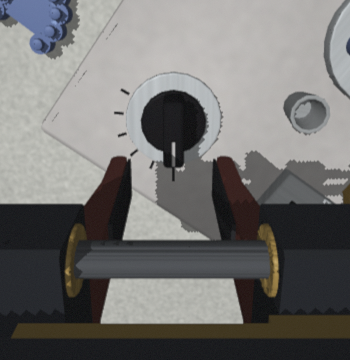

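The bar sits vertical in the image at column 174, between the fingers, with the home tick straight below it. Aligned, so I'll descend and grip.

Emit:
apply_moves(
  steps=[
    [0.1,0,0,30,0,0,0],
    [0.1,0,0,25,0,0,0],
    [0.1,0,0,15,0,0,0],
    [0.1,0,0,11,0,0,0],
    [0.1,0,0,0,0,0,0],
    [0.1,0,0,0,0,0,0],
    [1,0,0,0,0,0,0],
    [1,0,0,0,0,0,0],
    [1,0,0,0,0,0,0],
    [1,0,0,0,0,0,0],
  ],
  grip_force=35,
)

```text
time_s: 10.87
eef_pos: [0.5676, 0.1002, 0.0906]
orientation: [2.959, 1.053, 0.002]
ft_force: [-0.8, 0.2, 0.4]
finger_gap: 0.016
grip_force: 0.0
```

Emit:
apply_moves(
  steps=[
    [1,0,0,0,0,0,0],
    [1,0,0,0,0,0,0],
    [1,0,0,0,0,0,0],
    [1,0,0,0,0,0,0],
  ],
)

```text
time_s: 11.2
eef_pos: [0.5679, 0.0997, 0.0905]
orientation: [2.959, 1.052, 0.002]
ft_force: [1.2, -2.1, 6.0]
finger_gap: 0.0139
grip_force: 35.0
```

Emit:
apply_moves(
  steps=[
    [1,0,0,0,0,0,4],
    [1,0,0,0,0,0,4],
    [1,0,0,0,0,0,4],
    [1,0,0,0,0,0,4],
    [1,0,0,0,0,0,4],
    [1,0,0,0,0,0,4],
    [1,0,0,0,0,0,0],
    [1,0,0,0,0,0,0],
  ],
)

```text
time_s: 11.87
eef_pos: [0.5677, 0.1002, 0.0905]
orientation: [3.114, 0.414, 0.002]
ft_force: [1.0, -2.0, 6.1]
finger_gap: 0.0139
grip_force: 35.0
```

```bash
cat > y.py <<'E'
from h import *
s=arm.state();R_=R.from_rotvec(s["orientation"]).as_matrix();print(s["time_s"],s["eef_pos"],s["q"],s["ft_force"],s["wrist_torque"],s["finger_gap"],s["grip_force"]);print(np.degrees(np.arctan2(R_[1,0],R_[0,0])))
E
python3 y.py
```

```text
11.8667 [0.56773562 0.10015329 0.0905077 ] [ 0.06176369  0.54000891 -0.42941451  1.83872937  0.29680075  0.82490311
 -1.82320921] [ 1.02215398 -2.03137377  6.12821253] [-0.33830453 -0.0907553  -0.03669025] 0.013865341814775615 34.99920845031738
15.151218598841304
```

First click done (24.0°). Continuing to the second.

Emit:
apply_moves(
  steps=[
    [1,0,0,0,0,0,4],
    [1,0,0,0,0,0,4],
    [1,0,0,0,0,0,4],
    [1,0,0,0,0,0,4],
    [1,0,0,0,0,0,4],
    [1,0,0,0,0,0,4],
    [1,0,0,0,0,0,0],
    [1,0,0,0,0,0,0],
  ],
)

```text
time_s: 12.53
eef_pos: [0.5677, 0.1006, 0.0905]
orientation: [-3.132, 0.241, -0.002]
ft_force: [0.1, -0.3, 5.6]
finger_gap: 0.0137
grip_force: 35.0
```

```bash
python3 y.py
```

```text
12.5333 [0.56772453 0.10055457 0.09051915] [-0.01365617  0.52383334 -0.32723753  1.84398033  0.22461016  0.80828485
 -2.1804957 ] [ 0.09207606 -0.33368973  5.59734001] [-0.1307551  -0.16798182 -0.02276436] 0.013688055152646234 34.99900460243225
-8.817311534724158
```

Emit:
apply_moves(
  steps=[
    [1,0,0,0,0,0,4],
    [1,0,0,0,0,0,4],
    [1,0,0,0,0,0,4],
    [1,0,0,0,0,0,4],
    [1,0,0,0,0,0,4],
    [1,0,0,0,0,0,4],
    [1,0,0,0,0,0,0],
    [1,0,0,0,0,0,0],
    [1,0,0,0,0,0,0],
    [1,0,0,0,0,0,0],
  ],
)

```text
time_s: 13.37
eef_pos: [0.5679, 0.101, 0.0905]
orientation: [-3.014, 0.883, -0.002]
ft_force: [0.7, 0.8, 6.2]
finger_gap: 0.0139
grip_force: 35.0
```

```bash
python3 y.py; python3 - <<'E'
from h import *
p=imaging.snapshot("wrist");w=p["img"][60:360,150:500]
t=imaging.snapshot("top")["img"][190:300,260:420]
cv2.imwrite("pics/f.png",np.hstack([w,cv2.resize(t,(436,300),interpolation=3)]))
E
```

```text
13.3667 [0.56785215 0.10101975 0.09047938] [-0.09009737  0.51205163 -0.22515987  1.84924902  0.15338673  0.79507081
 -2.53533651] [0.69343343 0.76382322 6.18155486] [ 0.24641207 -0.20004191 -0.01747234] 0.013854177330075103 34.999018907547
-32.644099660431166
```

View pics/f.png

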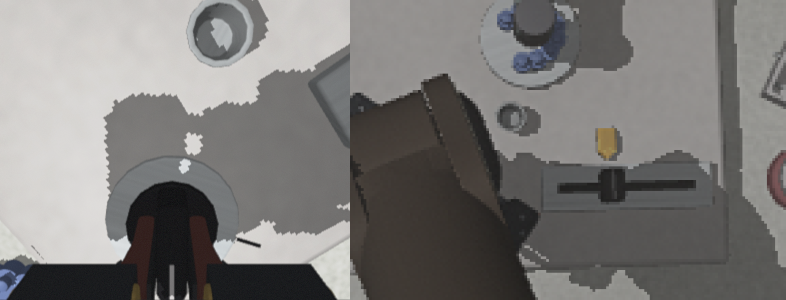

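The wrist view shows the bar still gripped along the tool axis, with the pointer at (171,280). It has turned 71.8° from home, which is the third stop. The top view shows the slider level with the pointer and the cup in place, so I'm handing in.

```bash
python3 -c "
from station import arm
print(arm.finish_job())"
```

```text
the job is handed in; nothing more can be done
None
```

I set the slider within about 1 mm of the brass pointer and turned the knob 71.8° to its third stop, where it is still gripped at 35 N; the job was handed in at about 13 s, with no verdict returned.

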